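# Back off the left-hand clamp nut of a flat lap and take out its slotted washer

### The arm

A 6-joint arm with a two-finger parallel gripper is mounted at the origin on the work surface. World frame = base frame: x ahead of the robot, y to its left, z up, the work surface at z = 0. Lengths are in m, angles in rad, forces in N, time in s.
With the tool pointing down it reaches from about 0.35 to 0.85 m from the base axis. Payload 8.1 kg.
Tool frame: the origin (TCP) lies on the centre line of the jaws, within the pads' length; the fingertips stand ahead of it and the grasp point (between the pads) lies 11 mm behind it (r.tip_reach is the z of the fingertips in the tool frame, in m); z points along the fingers, x is the direction in which the jaws open and shut, and the axes are right-handed (so a half turn about z gives the same grasp; the last joint's range is limited). The gripper opens to 93 mm and grips with 3 to 60 N. Pads are 15 mm wide; open, the fingers measure 128 mm over their backs; the gripper's body (75 mm by 188 mm) begins 65 mm behind the grasp point.
Start: joints at [1.243, 0.13, 1.488, -0, 1.523, -0.085], TCP at [0.144, 0.582, 0.227] pointing down, gripper open.
Joint ranges: [-2.96, 2.96], [-0.89, 2.26], [0.02, 2.5], [-1.34, 4.48], [0, 2.73], [-2.66, 2.66]. Speed limits (rad/s): [2.39, 2.39, 2.79, 3.14, 3.14, 3.14].

### API

Orientations are given as a unit quaternion [x, y, z, w].
In Python, from bench import readout, vision, job, r gives the robot as it stands.
- The arm moves only by the tool arm_command, never from a script. Its argument "plan" is text: rows parted by semicolons, each of 5 numbers parted by spaces: the finger opening in cm, from 0 to 9.3, then the shift along the tool's x, y, z in cm, then the turn about the tool's z in rad. A call has exactly 5 rows; each row is the pose to reach, as a shift and turn from the pose measured when the call began, along the tool's axes at that moment; what a row does not reach only later rows make up. A row lasts 1/8 s, in which the tool goes at most 62.5 mm and 10.7 degrees, less where a joint would pass 70% of its speed; a pose out of reach is approached as far as the arm can. A call with a gripper value outside its range is refused whole. The fingers move at their own pace and stop on an object; the grip force is fixed at half the most. Time passes only in rows, so rows that repeat a pose let the fingers close, or fill a call up. It gives the time, the measured TCP pose, the force and the opening at its end, in the units of the state.
- readout.get_state(): the state, without advancing time (a new reading comes with each control period).
- vision.get_image(name): name is "scene" or "top"; returns a dict with "pixels" (400x640x3 uint8, blue, green, red), "range_z" (400x640 float32, m along the optical axis (not along the pixel's ray), 0 where there is no reading), "fov_y" (degrees; the focal length in pixels is half the picture's height over the tangent of half this angle, whatever the lens; pixels are square), "cx", "cy" (the principal point, pixels), "k1" (the pictures are not rectified: a ray, as slopes to the right and down, at radius r is drawn at 1 + k1 r^2 times it, then the intrinsics apply), "extrinsics" (4x4, takes a point from world to camera coordinates). Camera axes: x right, y down, z forward; pixel columns grow to the right and rows downward; lengths in m; the calibration is good to about 2 mm. A picture is of the moment at which its call begins.
- job.hand_in(): hands the job in, once; it reports no verdict.
The state is a dict: "time": time; "joint_pos": joint angles; "joint_velocities": joint speeds; "joint_torque": joint torques, N m; "ee_pos": TCP position; "tcp_rot": TCP orientation; "force": force on the tool from outside, world axes, zero at the start; "wrist_torque": the same for the moment, N m; "grip_width": finger opening in m.
Only numpy, scipy, OpenCV 4.12 (cv2) and the standard library are available. Lean on these libraries where they do the work, as an engineer would, in place of code of your own. Each camera call takes 0.05 s, during which the arm holds its last target. There are 200 camera calls.

### The job

The lap's bar nut has a left-hand thread: turn it clockwise (seen from above) until you feel it come up softly against its retaining ring at the top. Do not force it in either direction, or the spindle's lock jumps. Then slide the slotted washer out from under the nut by its upright tab, lay it flat in the wooden tray, tab and all, and disturb nothing else on the bench.

Things in the scene. Friction and masses are not known exactly. Their poses are not given: they have to be found in the camera images.
- nut_bar (a point): Centre of the steel nut's cross-bar, on the vertical spindle axis. Bar 90 mm long (x), 16 mm thick (y), 24 mm tall (z), both ends alike; its underside starts 34 to 39 mm above the lap's face. Pinch it across its thickness from above, or push one end round. A thin stud (14 mm across) sticks up through its middle to 176 mm above the bench.
- nut_collar (a point): Middle of the nut's round collar, 38 mm across, low on the same axis; same axes as nut_bar. Clockwise seen from above loosens: the nut rises 10 mm a turn against a steady 0.25 N m friction and stays where it is left. It starts somewhere between tight and 2.8 rad off tight; from there it is 1.8 to 4.6 rad to the retaining ring, how far is not known: feel for it. Both ends of the travel are hard stops.
- spindle (a joint): Twist (rad) of the spindle (lap and nut with it) against its sprung lock; 0 at rest, positive clockwise from above. It yields 0.125 rad per N m and springs back; the nut's friction alone twists it 0.03 rad. Beyond 0.1 rad either way (0.8 N m: about 20 N pushed at 40 mm from the axis) the lock jumps, which must not happen.
- washer_grip (a point): Centre, half-way up, of the slotted washer's upright tab: 26 mm long (x, away from the spindle), 10 mm thick (y; pinch it here), 34 mm tall, foot level with the washer's underside, 79 mm from the bore centre along +x; a neck 16 mm wide, 6 mm thick joins it to the plate. The washer starts flat on the round lap's face (radius 100 mm, 100 mm above the bench).
- washer_bore (a point): Washer bore centre, 3 mm above its underside; axes as washer_grip. Steel plate 58 mm across, 6 mm thick, with a 5.5 mm raised rim on top that hooks round the nut's collar until the nut is backed off. The slot (20 mm, round the 16 mm spindle) opens to -x: slide the washer out along its +x, tab first, flat on the lap; after 90 mm it is clear of the bar too. About 0.12 kg.
- tray: Low wooden tray fixed on the bench, outside 210 mm (x) x 150 mm (y) x 22 mm tall, walls and floor 5 mm thick; origin: centre of its underside on the bench.
- brass_pot: Lidded brass pot, 64 mm across, 60 mm tall; origin: centre of its underside. A bystander.
- ring_mandrel: Tapered steel ring stick, 280 mm long, up to 25 mm thick, lying on the bench; origin: the middle of its thin (15 mm) handle end face. A bystander.
- chasing_hammer: Small wooden-handled hammer lying on the bench; origin: under the middle of it. A bystander.
- flux_jar: Closed jar, 56 mm across, 75 mm tall; origin: centre of its underside. A bystander.
- screwdriver: Small screwdriver with a dark wooden handle lying on the bench; origin: under the middle of it. A bystander.
- wax_block: Green carving-wax block 70 x 40 x 22 mm; origin: centre of its underside. A bystander.
- washer: The slotted washer as a whole; origin: bore centre on its underside, axes as washer_bore.
Not all that is in view belongs to the job. What is shaped like the washer but pink, purple or red is not meant.

How it is judged:
On the way, in this order (a step that is already met when the one before it is completed fails the run):
1. the nut is backed off clockwise to within 0.4 rad of its retaining ring (height (world z) of nut_bar above 0.1527 m), for 0.2 s.
2. the washer is slid out clear of the nut (horizontal distance between washer_bore and nut_bar above 0.06 m), for 0.1 s.
At the end, for the whole second after the job is handed in: The whole washer, plate and tab, lies flat (within 7 degrees) and still on the floor of the tray; the nut is still backed off to within 0.6 mm of its highest position; the spindle is back at rest (within 0.03 rad) (x of washer_bore in the frame of tray between -0.1 and 0.1 m and y of washer_bore in the frame of tray between -0.07 and 0.07 m and x of washer_grip in the frame of tray between -0.1 and 0.1 m and y of washer_grip in the frame of tray between -0.07 and 0.07 m and z of washer_bore in the frame of tray below 0.014 m and z of washer_grip in the frame of tray below 0.03 m and angle between washer_bore's own z axis and vertical below 0.12 rad and linear speed of washer below 0.02 m/s and height (world z) of nut_bar above 0.1527 m and value of joint spindle between -0.03 and 0.03 rad); the robot touches nothing.
It fails at once if the nut or spindle is forced: the spindle twists more than 0.1 rad either way and its lock jumps (value of joint spindle above 0.1 rad or value of joint spindle below -0.1 rad).
It fails at once if a bystander is moved more than 30 mm (distance of any of brass_pot, ring_mandrel, chasing_hammer, flux_jar, screwdriver, wax_block from where it was at the start of the episode above 0.03 m).
It also fails if it takes over 72 s, if anything falls off the work surface, if the arm or the gripper's body presses on something with over 40 N, if the wrist force passes 120 N, or if a joint passes its speed limit or range.

## Working session

There is one attempt and no reset: what is moved stays moved. The work goes in short steps, Python scripts to look and compute and a tool call to move; the robot and the scene stay as the last step left them, time stands still between calls to the robot, and variables do not carry over. Pictures are saved under pics/ and viewed, about 8 in all and at most 12, crops included, and the job is handed in when it is done.

Besides the shell and the picture viewer there is one more tool, called after ">>>" as name(argument=value, ...) on one line, values as JSON. arm_command: Moves the arm, as the interface text tells. Its arguments: {"type":"object","properties":{"plan":{"type":"string"}},"required":["plan"]}

```bash
mkdir -p pics
cat > h.py <<'E'
import numpy as np, cv2
from bench import readout, vision, job, r
def cam(n):
    im=vision.get_image(n); f=200/np.tan(np.radians(im['fov_y'])/2)
    im['f']=f; im['T']=np.array(im['extrinsics']); return im
def cloud(im):
    v,u=np.mgrid[0:400,0:640].astype(float)
    K=np.array([[im['f'],0,im['cx']],[0,im['f'],im['cy']],[0,0,1]])
    p=cv2.undistortPoints(np.stack([u.ravel(),v.ravel()],1)[:,None],K,np.array([im['k1'],0,0,0,0.]))[:,0]
    z=im['range_z'].ravel(); P=np.c_[p*z[:,None],z]
    T=im['T']; W=(P-T[:3,3])@T[:3,:3]; W[z<=0]=np.nan
    return W.reshape(400,640,3)
E
python3 - <<'E'
from h import *
for n in('scene','top'):
    im=cam(n); cv2.imwrite(f'pics/{n}0.png',im['pixels']); np.savez(f'{n}0.npz',W=cloud(im),P=im['pixels'])
    print(n,im['fov_y'],im['k1'],np.round(-im['T'][:3,:3].T@im['T'][:3,3],3))
s=readout.get_state(); print(s['ee_pos'],s['tcp_rot'],s['time'],s['force'],s['grip_width'],r.tip_reach)
E
```

```text
scene 57.52971488859865 -0.017164643121956952 [ 1.158 -0.065  0.835]
top 53.28633356050179 -0.10267340562895544 [ 0.342 -0.02   1.271]
[0.14409422 0.58193712 0.22569237] [ 7.87546121e-01  6.16255167e-01 -6.86829758e-04  4.52940398e-04] 0.1 [ 0.00550558 -0.02421711  0.17771974] 0.09323930062402681 0.008
```

View pics/scene0.png

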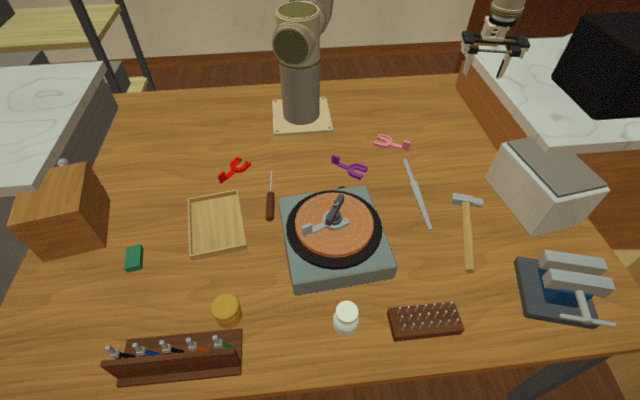

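View pics/top0.png

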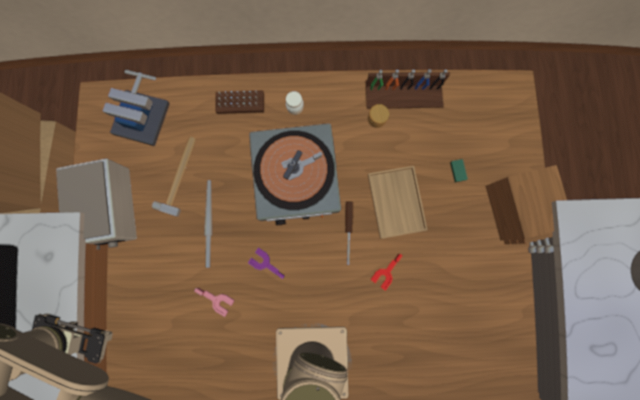

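The view shows one steel washer on the lap (scene ~(320,225), top ~(305,163)). The lookalikes are red (top 387,271), purple (266,263) and pink (215,302). I choose the steel one under the nut bar and will check it in a crop.

Run:
```python
from h import *
a=np.load('top0.npz');b=np.load('scene0.npz')
c1=cv2.resize(a['P'][115:225,240:350],(440,440),interpolation=3)
c2=cv2.resize(b['P'][180:270,275:395],(360,270),interpolation=3)
o=np.zeros((440,800,3),np.uint8);o[:,:440]=c1;o[:270,440:]=c2;cv2.imwrite('pics/c1.png',o)
W=a['W']
for n,D,(c0,c1_,r0,r1) in(('top',a,(250,340,130,215)),('scene',b,(285,390,185,260))):
    W=D['W'][r0:r1,c0:c1_].reshape(-1,3);W=W[~np.isnan(W[:,0])];z=W[:,2]
    print(n,'lapz',np.median(z[(z>.09)&(z<.11)]), np.histogram(z,bins=np.arange(.09,.2,.005)))
    for lo,hi in((.115,.127),(.127,.138),(.142,.168),(.169,.19)):
        q=W[(z>lo)&(z<hi)]
        if len(q)>3:
            m=q[:,:2].mean(0);u,s,v=np.linalg.svd(q[:,:2]-m,full_matrices=False);pr=(q[:,:2]-m)@v.T
            print(lo,hi,len(q),m.round(4),'ang',np.degrees(np.arctan2(v[0,1],v[0,0])).round(1),'ext',pr.min(0).round(3),pr.max(0).round(3),'zmax',q[:,2].max(), np.median(q[:,2]))
    # lap disc: colour-free: z in .095-.105
    if n=='top':
        q=W[(z>.095)&(z<.106)][:,:2]; print('lap rect',cv2.minEnclosingCircle(q.astype(np.float32)))
# tray
W=a['W'][160:245,362:435].reshape(-1,3);q=W[(W[:,2]>.015)&(W[:,2]<.03)]
print('tray',cv2.minAreaRect((q[:,:2]*1000).astype(np.float32)),len(q))
for nm,(u,v) in dict(jar=(294,103),pot=(378,115),sd1=(349,205),sd2=(348,262),man1=(209,182),man2=(208,265)).items(): print(nm,a['W'][v,u].round(3))
```

```text
top lapz 0.10033314790292956 (array([  58, 1303, 1523,  143,   85,   35,   12,    7,   19,   29,    9,
         10,   10,  117,   39,    1,   13,    6,    0,    0,    0,    0]), array([0.09 , 0.095, 0.1  , 0.105, 0.11 , 0.115, 0.12 , 0.125, 0.13 ,
       0.135, 0.14 , 0.145, 0.15 , 0.155, 0.16 , 0.165, 0.17 , 0.175,
       0.18 , 0.185, 0.19 , 0.195, 0.2  ]))
0.115 0.127 48 [0.5932 0.0243] ang 113.2 ext [-0.073 -0.021] [0.042 0.033] zmax 0.12519046406158574 0.11773267632756823
0.127 0.138 50 [ 0.6117 -0.0107] ang 118.7 ext [-0.037 -0.019] [0.06  0.006] zmax 0.13795902000437238 0.13497912646944055
0.142 0.168 181 [0.5909 0.0402] ang 149.9 ext [-0.046 -0.01 ] [0.044 0.007] zmax 0.16583182567062985 0.15829768247675075
0.169 0.19 19 [0.5921 0.0411] ang -102.8 ext [-0.006 -0.006] [0.006 0.006] zmax 0.17755135189723714 0.1745781699867121
lap rect ((0.5927254557609558, 0.040964625775814056), 0.1003352478146553)
scene lapz 0.09921069694804167 (array([  86, 2328,  888,  127,   96,   42,   18,   20,   49,   24,   21,
         24,   27,  149,   10,    3,   16,    8,    0,    0,    0,    0]), ar
[... 230 characters left out ...]
.054 -0.007] [0.055 0.006] zmax 0.12686267851512736 0.11933199786103774
0.127 0.138 73 [ 0.6183 -0.0048] ang -72.7 ext [-0.085 -0.021] [0.042 0.032] zmax 0.13778206734069556 0.13308748657797403
0.142 0.168 224 [0.6013 0.0377] ang -31.2 ext [-0.051 -0.011] [0.039 0.007] zmax 0.16659875091389573 0.15721047352966044
0.169 0.19 25 [0.595  0.0394] ang -92.9 ext [-0.006 -0.004] [0.006 0.007] zmax 0.17719032878526084 0.17412201788459228
tray ((493.8137512207031, -283.08538818359375), (212.0666046142578, 151.80662536621094), 8.721794128417969) 425
jar [0.805 0.037 0.08 ]
pot [ 0.767 -0.228  0.059]
sd1 [ 0.485 -0.128  0.027]
sd2 [ 0.308 -0.119  0.02 ]
man1 [0.573 0.319 0.013]
man2 [0.308 0.318 0.022]
```

View pics/c1.png

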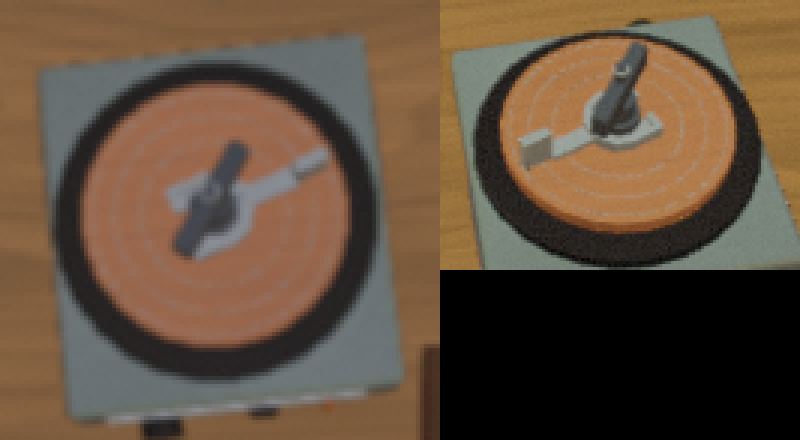

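The crop confirms the steel washer: its tab points to about −70° in world, at top (313,155). The bar lies at about −30°/150° on the axis (0.592, 0.041). Next I work out the approach.

```bash
cat >> h.py <<'E'
def st(): 
    s=readout.get_state(); R_=__import__('scipy.spatial.transform',fromlist=['Rotation']).Rotation.from_quat(s['tcp_rot']).as_matrix()
    return s,np.array(s['ee_pos']),R_
def to(p,ang=None):
    """print shift (cm) in tool axes and turn (rad) so tool x points at world ang (deg)"""
    s,e,R=st(); d=R.T@(np.array(p)-e)*100
    a=np.degrees(np.arctan2(R[1,0],R[0,0])); t=None
    if ang is not None: t=np.radians((a-ang+90)%180-90)
    print('t',round(s['time'],2),'ee',e.round(4),'ang',round(a,1),'q6',round(s['joint_pos'][5],2),'F',np.round(s['force'],1),'M',np.round(s['wrist_torque'],2),'g',round(s['grip_width'],4)); print('shift',d.round(2),'turn',t)
E
python3 - <<'E'
from h import *
W=np.load('top0.npz')['W'].reshape(-1,3)
A=np.array([.144,.582]);B=np.array([.592,.041]);L=np.linalg.norm(B-A);u=(B-A)/L
s=(W[:,:2]-A)@u; d=np.abs((W[:,:2]-A)@[-u[1],u[0]])
for lo in np.arange(.1,.75,.1):
    q=W[(s>lo)&(s<lo+.1)&(d<.12)]; print(round(lo,1),q[:,2].max().round(3) if len(q) else None)
to([.592,.041,.227],59.5)
E
```

```text
0.1 0.653
0.2 0.036
0.3 0.029
0.4 0.023
0.5 0.091
0.6 0.177
0.7 0.178
t 0.1 ee [0.1441 0.5819 0.2257] ang 76.1 q6 -0.09 F [ 0.  -0.   0.2] M [0.04 0.03 0.03] g 0.0932
shift [-41.74  56.48  -0.07] turn 0.28948721982783876
```

>>> arm_command(plan="6 -3.7 5 0 0.06; 6 -7.4 10 0 0.12; 6 -11.1 15 0 0.18; 6 -14.8 20 0 0.24; 6 -18.5 25 0 0.29")

```text
time: 0.72
ee_pos: [0.343, 0.3405, 0.2257]
tcp_rot: [0.869, 0.495, -0.001, 0.001]
force: [0.4, 0.2, -0.9]
grip_width: 0.0604
```

```bash
python3 -c "
from h import *
to([.592,.041,.2],59.5)"
```

```text
t 0.72 ee [0.343  0.3405 0.2257] ang 59.4 q6 -0.36 F [ 0.4  0.2 -0.9] M [-0.02 -0.03 -0.  ] g 0.0604
shift [-13.09  36.68   2.6 ] turn -0.0019475165867649312
```

>>> arm_command(plan="4 -2 5.5 0 0; 4 -4 11 0 0; 4 -6 16.5 0 0; 4 -8 22 0 0; 4 -10 27.5 0 0")

```text
time: 1.35
ee_pos: [0.5295, 0.1127, 0.2256]
tcp_rot: [0.869, 0.495, -0.001, 0.0]
force: [0.8, 0.7, -0.0]
grip_width: 0.04
```

```bash
python3 -c "
from h import *
to([.592,.041,.145],59.5)"
```

```text
t 1.35 ee [0.5295 0.1127 0.2256] ang 59.4 q6 -0.92 F [ 0.8  0.7 -0. ] M [-0.    0.01 -0.03] g 0.04
shift [-2.97  9.03  8.07] turn -0.002065748615342085
```

>>> arm_command(plan="4 -1.5 4.5 0 0; 4 -3 9 0 0; 4 -3 9 2 0; 4 -3 9 5 0; 4 -3 9 8 0")

```text
time: 1.98
ee_pos: [0.5906, 0.0415, 0.1437]
tcp_rot: [0.869, 0.495, -0.001, -0.0]
force: [0.3, 0.7, 0.5]
grip_width: 0.04
```

```bash
python3 -c "
from h import *
to([.592,.041,.145],59.5)
im=cam('scene');cv2.imwrite('pics/s1.png',cv2.resize(im['pixels'][150:280,255:415],(800,650))[:600])"
```

```text
t 1.98 ee [0.5906 0.0415 0.1437] ang 59.4 q6 -1.05 F [0.3 0.7 0.5] M [-0.01  0.01  0.07] g 0.04
shift [ 0.03  0.15 -0.13] turn -0.0019427076084239027
```

View pics/s1.png

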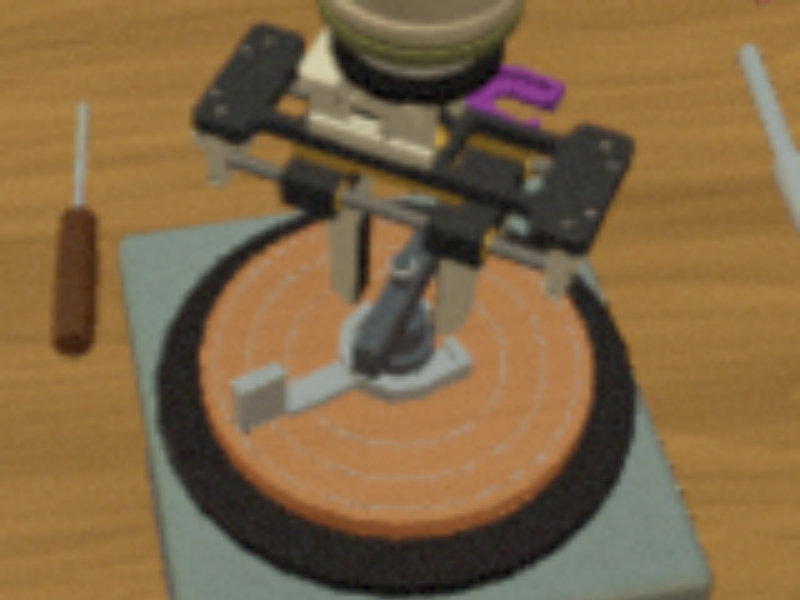

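The picture shows the fingers straddling the bar at its middle, around (400,290), clear of the washer and tab. Now I close and shift y by +0.15 cm.

>>> arm_command(plan="3 0 0.15 0 0; 2 0 0.15 0 0; 1.2 0 0.15 0 0; 1.2 0 0.15 0 0; 1.2 0 0.15 0 0")

```text
time: 2.65
ee_pos: [0.5889, 0.0424, 0.1384]
tcp_rot: [0.868, 0.496, -0.004, -0.003]
force: [2.4, 5.2, -9.9]
grip_width: 0.0259
```

```bash
python3 -c "
from h import *
to([.592,.041,.145],59.5)"
```

```text
t 2.65 ee [0.5889 0.0424 0.1384] ang 59.5 q6 -1.05 F [ 2.4  5.2 -9.9] M [ 0.84 -0.38  0.05] g 0.0259
shift [ 0.04  0.34 -0.67] turn -0.0008438995889192992
```

```bash
python3 -c "
from h import *
im=cam('scene');cv2.imwrite('pics/s2.png',cv2.resize(im['pixels'][175:265,270:390],(800,600)))
to([.592,.041,.145],59.5)"
```

```text
t 2.7 ee [0.5889 0.0424 0.1384] ang 59.5 q6 -1.05 F [  2.    5.9 -11. ] M [ 0.84 -0.31 -0.02] g 0.0255
shift [ 0.03  0.34 -0.66] turn -0.0007719364458714904
```

View pics/s2.png

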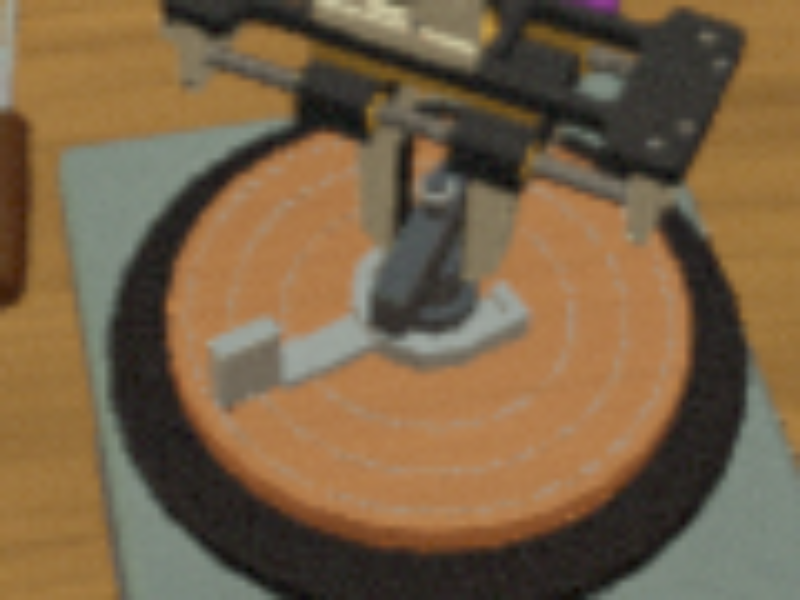

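>>> arm_command(plan="4 0 0 0 0; 4 0 0 -0.6 0; 4 0 0.3 -1.2 0; 4 0 0.3 -1.2 0; 4 0 0.3 -1.2 0")

```text
time: 3.32
ee_pos: [0.5917, 0.0408, 0.1506]
tcp_rot: [0.868, 0.496, -0.004, -0.003]
force: [-0.7, -0.2, 0.2]
grip_width: 0.0398
```

```bash
python3 -c "
from h import *
to([.592,.041,.150],59.5)
im=cam('top');W=cloud(im);cv2.imwrite('pics/t2.png',cv2.resize(im['pixels'][130:205,245:345],(800,600),interpolation=2))
for w,n in((W,'t'),(cloud(cam('scene')),'s')):
  V=w.reshape(-1,3);d=np.hypot(V[:,0]-.592,V[:,1]-.041)
  q=V[(d<.055)&(V[:,2]>.13)&(V[:,2]<.168)]
  print(n,len(q),np.histogram(q[:,2],bins=np.arange(.13,.17,.003)))"
```

```text
t 3.33 ee [0.5917 0.0408 0.1506] ang 59.4 q6 -1.06 F [-0.7 -0.2  0.2] M [-0.03  0.02 -0.05] g 0.0398
shift [0.04 0.01 0.06] turn -0.0009773843971023159
t 60 (array([ 0,  0,  1,  1,  3,  1,  2,  3, 10, 30,  9,  0,  0]), array([0.13 , 0.133, 0.136, 0.139, 0.142, 0.145, 0.148, 0.151, 0.154,
       0.157, 0.16 , 0.163, 0.166, 0.169]))
s 323 (array([ 5, 11,  7, 20, 17, 19, 21, 25, 64, 89, 18, 17, 10]), array([0.13 , 0.133, 0.136, 0.139, 0.142, 0.145, 0.148, 0.151, 0.154,
       0.157, 0.16 , 0.163, 0.166, 0.169]))
```

View pics/t2.png

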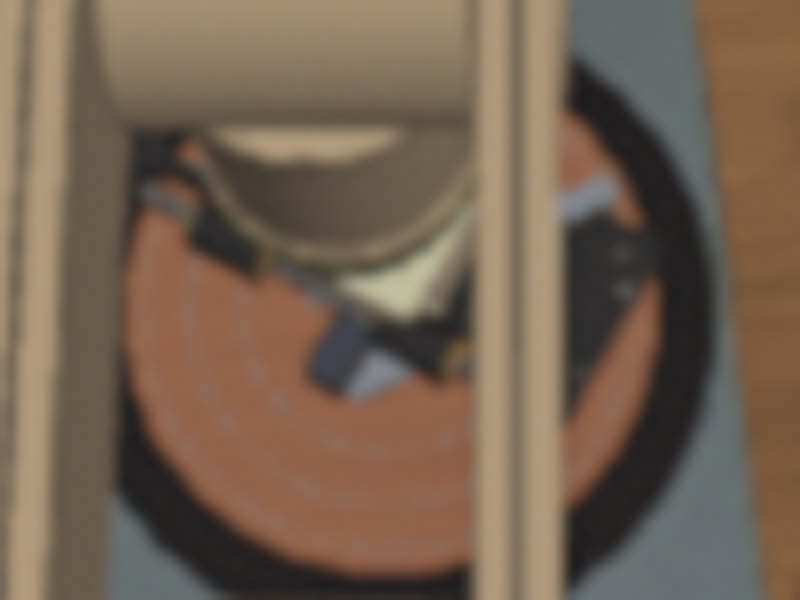

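The top view is mostly hidden by the arm; the near end of the bar shows at (340,350). I re-close, with the tips now well inside the bar's height.

>>> arm_command(plan="3.2 0 0 0 0; 2.8 0 0 0 0; 2.5 0 0 0 0; 2.5 0 0 0 0; 2.5 0 0 0 0")

```text
time: 4.05
ee_pos: [0.5914, 0.0408, 0.1502]
tcp_rot: [0.868, 0.496, -0.004, -0.003]
force: [0.6, 0.8, -0.5]
grip_width: 0.0252
```

```bash
python3 -c "
from h import *
to([.592,.041,.150],59.5)"
```

```text
t 4.05 ee [0.5914 0.0408 0.1502] ang 59.4 q6 -1.06 F [ 0.6  0.8 -0.5] M [-0.    0.01 -0.  ] g 0.0252
shift [0.05 0.04 0.02] turn -0.0009206630248838537
```

No contact at 25 mm at this height, so I continue closing.

>>> arm_command(plan="2 0 0 0 0; 1.8 0 0 0 0; 1.4 0 0 0 0; 1.2 0 0 0 0; 1.2 0 0 0 0")

```text
time: 4.68
ee_pos: [0.5916, 0.0412, 0.1502]
tcp_rot: [0.868, 0.496, -0.004, -0.003]
force: [2.6, 2.3, -0.6]
grip_width: 0.0157
```

```bash
python3 -c "
from h import *
to([.592,.041,.150],59.5)"
```

```text
t 4.67 ee [0.5916 0.0412 0.1502] ang 59.5 q6 -1.06 F [ 2.6  2.3 -0.6] M [ 0.49 -0.37  0.04] g 0.0157
shift [0.01 0.04 0.02] turn -0.0007073861637890755
```

Gripped at 15.7 mm. The first turn is small, to read the friction torque.

>>> arm_command(plan="1.2 0 0 0 0.04; 1.2 0 0 0 0.08; 1.2 0 0 -0.02 0.13; 1.2 0 0 -0.02 0.17; 1.2 0 0 -0.03 0.2")

```text
time: 5.3
ee_pos: [0.5917, 0.0414, 0.1504]
tcp_rot: [0.914, 0.406, -0.004, -0.003]
force: [3.0, 4.0, -1.0]
grip_width: 0.0159
```

```bash
python3 -c "
from h import *
to([.592,.041,.150],59.5)"
```

```text
t 5.3 ee [0.5917 0.0414 0.1504] ang 48.0 q6 -0.85 F [ 3.  4. -1.] M [ 0.62 -0.47  0.32] g 0.0159
shift [-0.01  0.05  0.04] turn -0.20155961612659565
```

>>> arm_command(plan="1.2 0 0 -0.02 0.15; 1.2 0 0 -0.05 0.3; 1.2 0 0 -0.07 0.45; 1.2 0 0 -0.1 0.6; 1.2 0 0 -0.11 0.7")

```text
time: 5.92
ee_pos: [0.5926, 0.042, 0.1516]
tcp_rot: [0.998, 0.067, -0.003, -0.001]
force: [6.3, 4.2, -4.3]
grip_width: 0.016
```

```bash
python3 -c "
from h import *
to([.592,.041,.150],59.5)"
```

```text
t 5.92 ee [0.5926 0.042  0.1516] ang 7.6 q6 -0.15 F [ 6.3  4.2 -4.3] M [ 0.82 -1.29  0.29] g 0.016
shift [-0.07  0.09  0.16] turn -0.9053419889992126
```

>>> arm_command(plan="1.2 0.1 -0.05 -0.02 0.15; 1.2 0.1 -0.05 -0.05 0.3; 1.2 0.1 -0.05 -0.07 0.45; 1.2 0.1 -0.05 -0.1 0.6; 1.2 0.1 -0.05 -0.11 0.7")

```text
time: 6.55
ee_pos: [0.594, 0.0421, 0.1527]
tcp_rot: [0.959, -0.282, -0.003, 0.0]
force: [3.3, -0.1, -2.5]
grip_width: 0.0159
```

```bash
python3 -c "
from h import *
to([.592,.041,.150],59.5)"
```

```text
t 6.55 ee [0.594  0.0421 0.1527] ang -32.7 q6 0.55 F [ 3.3 -0.1 -2.5] M [-0.   -0.76  0.28] g 0.0159
shift [-0.1   0.2   0.27] turn 1.5318795213889256
```

```bash
python3 -c "
import numpy as np
for n in('top','scene'):
  V=np.load(n+'0.npz')['W'].reshape(-1,3);a=np.radians(149.7);d=V[:,:2]-[.592,.041]
  s=d@[np.cos(a),np.sin(a)];t=d@[-np.sin(a),np.cos(a)]
  m=(abs(s)<.042)&(abs(s)>.012)&(abs(t)<.006)&(V[:,2]>.14);z=V[m,2]
  l=V[(np.hypot(*d.T)<.09)&(np.hypot(*d.T)>.045)&(abs(V[:,2]-.1)<.004)][:,2]
  print(n,len(z),np.percentile(z,[10,25,50,75,90]).round(4),np.median(l).round(4),len(l), l.std())"
```

```text
top 86 [0.1568 0.1577 0.1588 0.1604 0.162 ] 0.1002 1786 0.0019296616305008408
scene 87 [0.1567 0.1573 0.1578 0.1585 0.1592] 0.0992 2055 0.001328630295918584
```

>>> arm_command(plan="1.2 0.03 -0.02 -0.02 0.15; 1.2 0.03 -0.02 -0.05 0.3; 1.2 0.03 -0.02 -0.07 0.45; 1.2 0.03 -0.02 -0.1 0.6; 1.2 0.03 -0.02 -0.11 0.7")

```text
time: 7.18
ee_pos: [0.5949, 0.0413, 0.1538]
tcp_rot: [0.803, -0.595, -0.002, 0.001]
force: [3.8, -1.7, -2.4]
grip_width: 0.0158
```

```bash
python3 -c "
from h import *
to([.592,.041,.150],59.5)"
```

```text
t 7.17 ee [0.5949 0.0413 0.1538] ang -73.1 q6 1.26 F [ 3.8 -1.7 -2.4] M [-0.21 -0.74  0.23] g 0.0158
shift [-0.05  0.28  0.39] turn 0.8274717417631072
```

>>> arm_command(plan="1.2 0 0 -0.02 0.13; 1.2 0 0 -0.04 0.26; 1.2 0 0 -0.06 0.38; 1.2 0 0 -0.08 0.5; 1.2 0 0 -0.09 0.6")

```text
time: 7.8
ee_pos: [0.5951, 0.0403, 0.1548]
tcp_rot: [-0.59, 0.807, 0.001, -0.002]
force: [2.2, -1.7, -1.9]
grip_width: 0.0158
```

```bash
python3 -c "
from h import *
to([.592,.041,.150],59.5)"
```

```text
t 7.8 ee [0.5951 0.0403 0.1548] ang -107.7 q6 1.86 F [ 2.2 -1.7 -1.9] M [-0.35 -0.47  0.29] g 0.0158
shift [0.03 0.32 0.48] turn 0.22345208801036937
```

>>> arm_command(plan="1.2 0 0 -0.02 0.1; 1.2 0 0 -0.03 0.2; 1.2 0 0 -0.05 0.3; 1.2 0 0 -0.06 0.4; 1.2 0 0 -0.06 0.4")

```text
time: 8.43
ee_pos: [0.595, 0.0396, 0.1554]
tcp_rot: [-0.418, 0.909, -0.0, -0.003]
force: [-0.0, -2.3, 0.0]
grip_width: 0.0155
```

>>> arm_command(plan="4 0 0 0 0; 4 0 0 -0.5 0; 4 0 0 -3 0; 4 0 0 -6 -0.15; 4 0 0 -8 -0.3")

```text
time: 9.05
ee_pos: [0.5959, 0.0399, 0.2376]
tcp_rot: [-0.551, 0.834, -0.0, -0.002]
force: [-0.5, -0.0, -0.3]
grip_width: 0.0399
```

```bash
python3 -c "
from h import *
to([.5933,.0412,.220],51)"
```

```text
t 9.05 ee [0.5959 0.0399 0.2376] ang -113.1 q6 1.96 F [-0.5 -0.  -0.3] M [0.02 0.12 0.04] g 0.0399
shift [-0.02  0.29  1.76] turn 0.27782574011967837
```

>>> arm_command(plan="4 -4 1.5 0 -0.18; 4 -8 3 0 -0.36; 4 -11 4.7 0 -0.54; 4 -14 6 0 -0.72; 4 -14 6 0 -0.9")

```text
time: 9.68
ee_pos: [0.5952, 0.1949, 0.2376]
tcp_rot: [0.862, -0.507, -0.001, 0.001]
force: [0.1, -0.4, -1.2]
grip_width: 0.0401
```

>>> arm_command(plan="4 0 0 0 -0.18; 4 0 0 0 -0.36; 4 0 0 0 -0.54; 4 0 0 0 -0.72; 4 0 0 0 -0.9")

```text
time: 10.3
ee_pos: [0.5952, 0.195, 0.238]
tcp_rot: [0.997, -0.078, -0.001, 0.001]
force: [-0.7, -0.2, -0.6]
grip_width: 0.0398
```

```bash
python3 -c "
from h import *
to([.5933,.0412,.220],49.4)
for n in('top','scene'):
  im=cam(n);W=cloud(im);np.savez(n+'1.npz',W=W,P=im['pixels']);V=W.reshape(-1,3)
  if n=='top':cv2.imwrite('pics/t3.png',cv2.resize(im['pixels'][120:215,245:345],(632,600),interpolation=2))
  d=V[:,:2]-[.5933,.0412];R=np.hypot(*d.T)
  q=V[(R<.05)&(V[:,2]>.15)&(V[:,2]<.17)];m=q[:,:2].mean(0);_,_,v=np.linalg.svd(q[:,:2]-m,full_matrices=False)
  a=np.arctan2(v[0,1],v[0,0])
  s=d@[np.cos(a),np.sin(a)];t=d@[-np.sin(a),np.cos(a)]
  z=V[(abs(s)<.042)&(abs(s)>.012)&(abs(t)<.006)&(V[:,2]>.145),2]
  l=V[(R<.09)&(R>.045)&(abs(V[:,2]-.1)<.004)][:,2]
  print(n,m.round(4),np.degrees(a),len(z),np.percentile(z,[10,25,50,75,90]).round(4),np.median(l).round(4),len(l))"
```

```text
t 10.3 ee [0.5952 0.195  0.238 ] ang -9.0 q6 0.39 F [-0.7 -0.2 -0.6] M [-0.06  0.09  0.03] g 0.0398
shift [ 2.22 15.21  1.82] turn -1.0190894454671706
top [0.5908 0.0405] 141.77995115267873 88 [0.1619 0.1631 0.1643 0.1655 0.1668] 0.1003 1813
scene [0.5998 0.0378] -38.995291890317084 103 [0.1613 0.1625 0.1634 0.1642 0.1648] 0.0992 2045
```

View pics/t3.png

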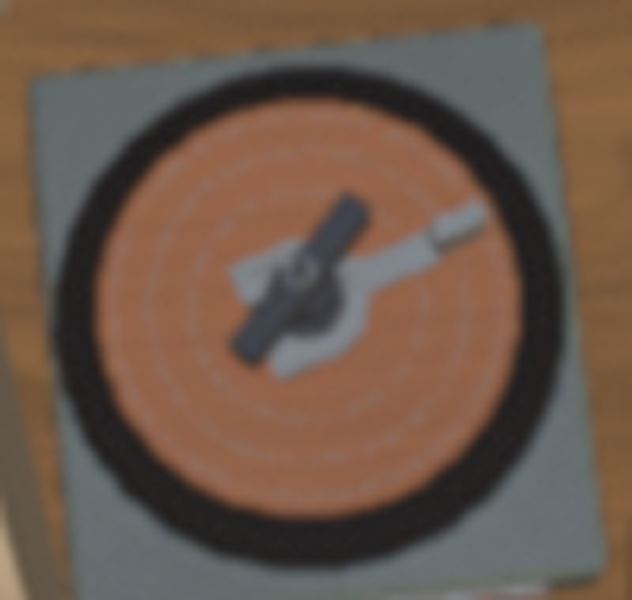

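The view shows the nut raised (bar top about 0.164, so about 0.75 rad left), the washer undisturbed and the tab at (460,225). I return to the bar and regrip.

>>> arm_command(plan="4 0.5 3.5 0 -0.18; 4 1 7 0 -0.36; 4 1.5 10.5 0 -0.54; 4 2 13.5 0 -0.72; 4 2.2 15.2 0 -0.9")

```text
time: 11.02
ee_pos: [0.5926, 0.0398, 0.2385]
tcp_rot: [0.932, 0.361, -0.001, 0.0]
force: [-0.0, 0.4, 0.1]
grip_width: 0.0401
```

```bash
python3 -c "
from h import *
to([.5933,.0412,.157],49.4)"
```

```text
t 11.03 ee [0.5926 0.0398 0.2385] ang 42.4 q6 -0.76 F [-0.   0.4  0.1] M [-0.06  0.03  0.02] g 0.0401
shift [ 0.16 -0.05  8.15] turn -0.12270922409303478
```

>>> arm_command(plan="4 0.1 0 2 -0.12; 4 0.1 0 5 -0.12; 4 0.1 0 8.1 -0.12; 3 0.1 0 8.1 -0.12; 2.5 0.1 0 8.1 -0.12")

```text
time: 11.65
ee_pos: [0.5938, 0.0404, 0.159]
tcp_rot: [0.909, 0.416, -0.001, 0.001]
force: [0.5, 0.2, -0.2]
grip_width: 0.0266
```

>>> arm_command(plan="2 0 0 0 0; 1.8 0 0 0 0; 1.4 0 0 0 0; 1.2 0 0 0 0; 1.2 0 0 0 0")

```text
time: 12.28
ee_pos: [0.5943, 0.04, 0.1602]
tcp_rot: [0.909, 0.416, -0.0, 0.001]
force: [-1.8, -2.5, 5.5]
grip_width: 0.0158
```

```bash
python3 -c "
from h import *
to([.5933,.0412,.157],49.4)"
```

```text
t 12.28 ee [0.5943 0.04   0.1602] ang 49.1 q6 -0.87 F [-1.8 -2.5  5.5] M [-0.41  0.33  0.09] g 0.0158
shift [ 0.02 -0.15  0.32] turn -0.004562029786915178
```

>>> arm_command(plan="1.2 0 0 0 0.05; 1.2 0 0 -0.01 0.1; 1.2 0 0 -0.02 0.15; 1.2 0 0 -0.02 0.2; 1.2 0 0 -0.02 0.2")

```text
time: 12.9
ee_pos: [0.5942, 0.0398, 0.1606]
tcp_rot: [0.946, 0.323, -0.0, 0.001]
force: [-1.8, -0.8, 1.2]
grip_width: 0.0157
```

```bash
python3 -c "
from h import *
to([.5933,.0412,.157],49.4)"
```

```text
t 12.9 ee [0.5942 0.0398 0.1606] ang 37.7 q6 -0.68 F [-1.8 -0.8  1.2] M [-0.32  0.36  0.23] g 0.0157
shift [ 0.02 -0.17  0.36] turn -0.20427463060914725
```

>>> arm_command(plan="1.2 0 0 0 0.03; 1.2 0 0 -0.01 0.06; 1.2 0 0 -0.01 0.08; 1.2 0 0 -0.01 0.08; 1.2 0 0 -0.01 0.08")

```text
time: 13.52
ee_pos: [0.5941, 0.0398, 0.1607]
tcp_rot: [0.959, 0.285, -0.0, 0.001]
force: [-2.5, -2.0, 1.4]
grip_width: 0.0158
```

```bash
python3 -c "
from h import *
to([.5933,.0412,.157],49.4)"
```

```text
t 13.53 ee [0.5941 0.0398 0.1607] ang 33.1 q6 -0.6 F [-2.5 -2.   1.4] M [-0.37  0.43  0.25] g 0.0158
shift [ 0.01 -0.17  0.37] turn -0.2840185356791458
```

>>> arm_command(plan="1.2 0 0 0 0.02; 1.2 0 0 -0.01 0.04; 1.2 0 0 -0.01 0.06; 1.2 0 0 -0.01 0.06; 1.2 0 0 -0.01 0.06")

```text
time: 14.15
ee_pos: [0.5941, 0.0397, 0.1608]
tcp_rot: [0.967, 0.256, -0.0, 0.001]
force: [-1.4, -1.5, 1.7]
grip_width: 0.0159
```

```bash
python3 -c "
from h import *
to([.5933,.0412,.157],49.4)"
```

```text
t 14.15 ee [0.5941 0.0397 0.1608] ang 29.7 q6 -0.54 F [-1.4 -1.5  1.7] M [-0.42  0.52  0.23] g 0.0159
shift [ 0.   -0.17  0.38] turn -0.3438992696694818
```

>>> arm_command(plan="1.2 0 0 0 0.02; 1.2 0 0 -0.01 0.04; 1.2 0 0 -0.01 0.06; 1.2 0 0 -0.01 0.06; 1.2 0 0 -0.01 0.06")

```text
time: 14.78
ee_pos: [0.594, 0.0398, 0.1609]
tcp_rot: [0.974, 0.227, -0.0, 0.001]
force: [-2.0, -1.5, 1.6]
grip_width: 0.0157
```

```bash
python3 -c "
from h import *
to([.5933,.0412,.157],49.4)"
```

```text
t 14.78 ee [0.594  0.0398 0.1609] ang 26.3 q6 -0.48 F [-2.  -1.5  1.6] M [-0.4   0.58  0.18] g 0.0157
shift [-0.   -0.16  0.39] turn -0.40370381712891273
```

>>> arm_command(plan="1.2 0 0 0 0.02; 1.2 0 0 -0.01 0.04; 1.2 0 0 -0.01 0.06; 1.2 0 0 -0.01 0.06; 1.2 0 0 -0.01 0.06")

```text
time: 15.4
ee_pos: [0.594, 0.0398, 0.161]
tcp_rot: [0.98, 0.198, -0.0, 0.001]
force: [-3.3, -2.0, 2.2]
grip_width: 0.016
```

```bash
python3 -c "
from h import *
to([.5933,.0412,.157],49.4)"
```

```text
t 15.4 ee [0.594  0.0398 0.161 ] ang 22.8 q6 -0.42 F [-3.3 -2.   2.2] M [-0.48  0.68  0.25] g 0.016
shift [-0.01 -0.16  0.4 ] turn -0.4635768924169164
```

>>> arm_command(plan="1.2 0 0 0 0.02; 1.2 0 0 -0.01 0.04; 1.2 0 0 -0.01 0.06; 1.2 0 0 -0.01 0.06; 1.2 0 0 -0.01 0.06")

```text
time: 16.02
ee_pos: [0.594, 0.0397, 0.1611]
tcp_rot: [0.986, 0.169, -0.0, 0.001]
force: [-3.2, -3.6, 1.1]
grip_width: 0.0155
```

```bash
python3 -c "
from h import *
to([.5933,.0412,.157],49.4)"
```

```text
t 16.02 ee [0.594  0.0397 0.1611] ang 19.4 q6 -0.36 F [-3.2 -3.6  1.1] M [-0.49  0.63  0.26] g 0.0155
shift [-0.02 -0.16  0.41] turn -0.5234986926577566
```

>>> arm_command(plan="1.2 0 0 0 0.02; 1.2 0 0 -0.01 0.04; 1.2 0 0 -0.01 0.06; 1.2 0 0 -0.01 0.06; 1.2 0 0 -0.01 0.06")

```text
time: 16.65
ee_pos: [0.594, 0.0397, 0.1612]
tcp_rot: [0.99, 0.139, -0.0, 0.001]
force: [-4.0, -2.6, 1.6]
grip_width: 0.016
```

```bash
python3 -c "
from h import *
to([.5933,.0412,.157],49.4)"
```

```text
t 16.65 ee [0.594  0.0397 0.1612] ang 16.0 q6 -0.3 F [-4.  -2.6  1.6] M [-0.5   0.8   0.22] g 0.016
shift [-0.02 -0.16  0.42] turn -0.5833109509455864
```

>>> arm_command(plan="1.2 0 0 0 0.02; 1.2 0 0 -0.01 0.04; 1.2 0 0 -0.01 0.06; 1.2 0 0 -0.01 0.06; 1.2 0 0 -0.01 0.06")

```text
time: 17.27
ee_pos: [0.5939, 0.0397, 0.1613]
tcp_rot: [0.994, 0.109, -0.0, 0.001]
force: [-3.6, -2.4, 2.6]
grip_width: 0.0153
```

```bash
python3 -c "
from h import *
to([.5933,.0412,.157],49.4)"
```

```text
t 17.27 ee [0.5939 0.0397 0.1613] ang 12.5 q6 -0.24 F [-3.6 -2.4  2.6] M [-0.48  0.86  0.26] g 0.0153
shift [-0.03 -0.16  0.43] turn -0.6432091274389861
```

>>> arm_command(plan="1.2 0 0 0 0.02; 1.2 0 0 -0.01 0.04; 1.2 0 0 -0.01 0.06; 1.2 0 0 -0.01 0.06; 1.2 0 0 -0.01 0.06")

```text
time: 17.9
ee_pos: [0.5939, 0.0397, 0.1614]
tcp_rot: [0.997, 0.079, -0.0, 0.001]
force: [-5.3, -2.3, 3.3]
grip_width: 0.0159
```

```bash
python3 -c "
from h import *
to([.5933,.0412,.157],49.4)"
```

```text
t 17.9 ee [0.5939 0.0397 0.1614] ang 9.1 q6 -0.18 F [-5.3 -2.3  3.3] M [-0.56  0.92  0.2 ] g 0.0159
shift [-0.03 -0.16  0.44] turn -0.7039620128926809
```

>>> arm_command(plan="1.2 -0.03 0 0 0.02; 1.2 -0.05 0 -0.01 0.04; 1.2 -0.05 0 -0.01 0.06; 1.2 -0.05 0 -0.01 0.06; 1.2 -0.05 0 -0.01 0.06")

```text
time: 18.52
ee_pos: [0.5936, 0.0396, 0.1615]
tcp_rot: [0.999, 0.049, 0.0, 0.001]
force: [-1.1, -2.6, 1.0]
grip_width: 0.0159
```

```bash
python3 -c "
from h import *
to([.5933,.0412,.157],49.4)"
```

```text
t 18.52 ee [0.5936 0.0396 0.1615] ang 5.6 q6 -0.12 F [-1.1 -2.6  1. ] M [-0.46  0.25  0.31] g 0.0159
shift [-0.01 -0.16  0.45] turn -0.7638002631406813
```

>>> arm_command(plan="1.2 0 0 0 0.01; 1.2 0 0 0 0.02; 1.2 0 0 -0.01 0.03; 1.2 0 0 -0.01 0.03; 1.2 0 0 -0.01 0.03")

```text
time: 19.15
ee_pos: [0.5935, 0.0396, 0.1615]
tcp_rot: [0.999, 0.034, -0.0, 0.001]
force: [-1.6, -2.2, -0.2]
grip_width: 0.0161
```

```bash
python3 -c "
from h import *
to([.5933,.0412,.157],49.4)"
```

```text
t 19.15 ee [0.5935 0.0396 0.1615] ang 3.9 q6 -0.09 F [-1.6 -2.2 -0.2] M [-0.49  0.18  0.41] g 0.0161
shift [-0.01 -0.16  0.45] turn -0.7936857861364405
```

>>> arm_command(plan="1.2 0 0 0 0.01; 1.2 0 0 0 0.02; 1.2 0 0 0 0.02; 1.2 0 0 0 0.02; 1.2 0 0 0 0.02")

```text
time: 19.77
ee_pos: [0.5935, 0.0396, 0.1615]
tcp_rot: [1.0, 0.024, 0.0, 0.001]
force: [-0.4, -2.4, -0.1]
grip_width: 0.0161
```

```bash
python3 -c "
from h import *
to([.5933,.0412,.157],49.4)"
```

```text
t 19.77 ee [0.5935 0.0396 0.1615] ang 2.8 q6 -0.07 F [-0.4 -2.4 -0.1] M [-0.46  0.23  0.52] g 0.0161
shift [-0.02 -0.16  0.45] turn -0.8137059595279078
```

Torque rose 0.25→0.31→0.41→0.52 N m over small steps, so this is the ring (about 4.1 rad in all, matching the camera). I ease back, release and rise.

>>> arm_command(plan="1.2 0 0 0 -0.02; 1.2 0 0 0 -0.03; 3 0 0 0 -0.03; 4 0 0 0 -0.03; 4 0 0 -3 -0.03")

```text
time: 20.4
ee_pos: [0.5917, 0.04, 0.1889]
tcp_rot: [0.999, 0.039, -0.003, 0.001]
force: [0.8, -0.5, 0.2]
grip_width: 0.0384
```

>>> arm_command(plan="4 0 0 -3 0; 4 0 -3 -5 0; 4 -2 -9 -5 0; 4 -4 -14 -5 0; 4 -4 -14 -5 0")

```text
time: 21.02
ee_pos: [0.5397, 0.18, 0.2392]
tcp_rot: [0.999, 0.041, -0.003, 0.0]
force: [0.7, -0.9, -0.4]
grip_width: 0.0403
```

```bash
cat > w.py <<'E'
from h import *
for n in('top','scene'):
  im=cam(n);W=cloud(im);np.savez(n+'2.npz',W=W,P=im['pixels']);V=W.reshape(-1,3);P=im['pixels'].reshape(-1,3).astype(int)
  d=V[:,:2]-[.5933,.0412];R=np.hypot(*d.T)
  q=V[(R<.055)&(V[:,2]>.155)&(V[:,2]<.17)];print(n,'bar',len(q),np.percentile(q[:,2],[25,50,75]).round(4))
  l=V[(R<.09)&(R>.045)&(abs(V[:,2]-.1)<.004)][:,2];print('lap',np.median(l).round(4))
  t=V[(R>.05)&(R<.11)&(V[:,2]>.112)&(V[:,2]<.14)&(d[:,1]<0)]
  print('tab',len(t),t.mean(0).round(4)); h=t[t[:,2]>.1305]; print('tabtop',len(h),h.mean(0).round(4),'ang',np.degrees(np.arctan2(*(h.mean(0)[:2]-[.5933,.0412])[::-1])), cv2.minAreaRect((h[:,:2]*1000).astype(np.float32)))
  g=(P.min(1)>105)&(np.ptp(P,axis=1)<35)&(R<.11)&(V[:,2]>.1015)&(V[:,2]<.111)
  print('plate/neck',g.sum(),V[g].mean(0).round(4), cv2.minAreaRect((V[g][:,:2]*1000).astype(np.float32)))
  c=cv2.resize(im['pixels'][115:215,245:345] if n=='top' else im['pixels'][175:275,280:400],(440,400),interpolation=3); cv2.imwrite(f'pics/w_{n}.png',c)
cv2.imwrite('pics/w.png',np.hstack([cv2.imread('pics/w_top.png')[:,:400],cv2.imread('pics/w_scene.png')[:,:400]]))
to([.62,-.033,.2],20)
E
python3 w.py
```

```text
top bar 177 [0.1623 0.1646 0.1665]
lap 0.1003
tab 45 [ 0.6223 -0.0315  0.1298]
tabtop 30 [ 0.6237 -0.0318  0.1343] ang -67.40128083447684 ((623.4694213867188, -31.968713760375977), (9.402730941772461, 24.7517147064209), 26.050081253051758)
plate/neck 104 [0.5934 0.0241 0.1071] ((600.7015991210938, 22.280261993408203), (59.840457916259766, 91.48556518554688), 20.357032775878906)
scene bar 245 [0.1614 0.1634 0.1646]
lap 0.0992
tab 94 [ 0.6278 -0.0334  0.1259]
tabtop 41 [ 0.6259 -0.0331  0.1329] ang -66.28754530659246 ((625.405029296875, -32.381771087646484), (9.909022331237793, 25.853702545166016), 24.40542221069336)
plate/neck 200 [0.6087 0.0234 0.1064] ((601.8554077148438, 26.959915161132812), (44.132320404052734, 93.37716674804688), 2.139843702316284)
t 21.12 ee [0.5411 0.177  0.2391] ang 4.6 q6 0.15 F [ 0.8 -0.2 -0. ] M [-0.15  0.05  0.02] g 0.0402
shift [ 6.2  21.55  3.92] turn -0.26919038741056933
```

View pics/w.png

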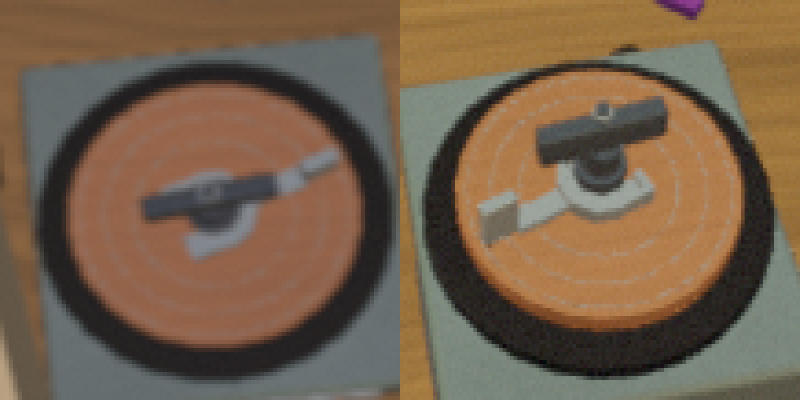

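The view shows the bar now along ±y (left panel 210,195), the washer still seated and the tab at (320,165). The tab is at (0.625,−0.032) with direction about −66°, so the jaws go at 24°.

```bash
python3 -c "
from h import *
to([.625,-.032,.165],24)"
```

```text
t 21.12 ee [0.5411 0.177  0.2391] ang 4.6 q6 0.15 F [ 0.8 -0.2 -0. ] M [-0.15  0.05  0.02] g 0.0402
shift [ 6.73 21.49  7.41] turn -0.3390035574903425
```

>>> arm_command(plan="4 1.7 5.4 0 -0.09; 4 3.4 10.8 0 -0.17; 4 5 16 0 -0.26; 4 6.7 21.5 0 -0.34; 4 6.7 21.5 4 -0.34")

```text
time: 21.75
ee_pos: [0.6284, -0.0388, 0.2024]
tcp_rot: [0.979, 0.206, 0.001, 0.003]
force: [-0.5, 0.2, -0.2]
grip_width: 0.0401
```

```bash
python3 -c "
from h import *
to([.625,-.032,.115],24)"
```

```text
t 21.75 ee [ 0.6284 -0.0388  0.2024] ang 23.7 q6 -0.55 F [-0.5  0.2 -0.2] M [-0.04  0.06 -0.02] g 0.0401
shift [-0.05 -0.81  8.74] turn -0.004737162658832817
```

>>> arm_command(plan="4 -0.05 -0.7 2 0; 4 -0.05 -0.8 4 0; 4 -0.05 -0.8 6 0; 3 -0.05 -0.8 8 0; 2.5 -0.05 -0.8 8.6 0")

```text
time: 22.38
ee_pos: [0.624, -0.0318, 0.1142]
tcp_rot: [0.979, 0.206, -0.0, 0.002]
force: [0.6, 0.3, 0.6]
grip_width: 0.0267
```

```bash
python3 -c "
from h import *
to([.625,-.032,.115],24)
im=cam('scene');cv2.imwrite('pics/s4.png',cv2.resize(im['pixels'][165:265,270:390],(720,600)))"
```

```text
t 22.38 ee [ 0.624  -0.0318  0.1142] ang 23.7 q6 -0.54 F [0.6 0.3 0.6] M [-0.09  0.05  0.02] g 0.0267
shift [ 0.08  0.06 -0.08] turn -0.00443748961618027
```

View pics/s4.png

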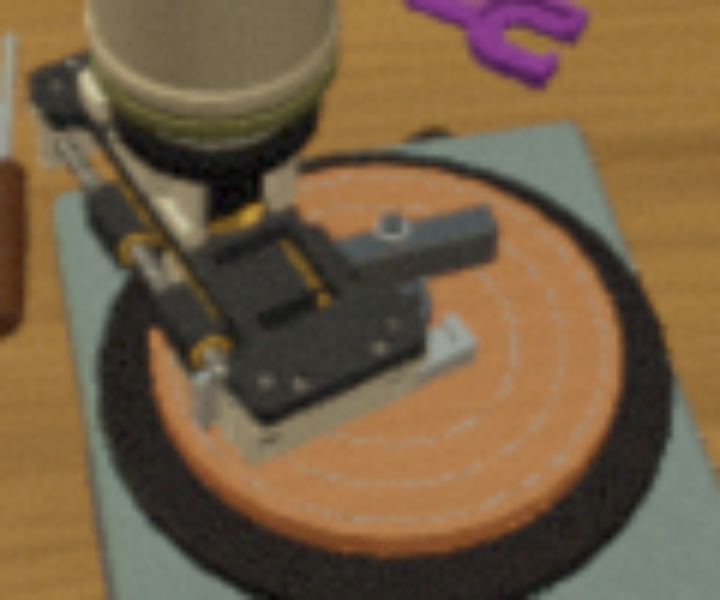

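The fingers are hidden behind the gripper body and the force is near zero. I close on the tab.

>>> arm_command(plan="2 0 0 0 0; 1.5 0 0 0 0; 1.2 0 0 0 0; 0.7 0 0 0 0; 0.7 0 0 0 0")

```text
time: 23.05
ee_pos: [0.6245, -0.0318, 0.115]
tcp_rot: [0.979, 0.206, 0.0, 0.002]
force: [-1.1, 0.3, 2.6]
grip_width: 0.01
```

```bash
python3 -c "
from h import *
to([.625,-.032,.115],24)"
```

```text
t 23.05 ee [ 0.6245 -0.0318  0.115 ] ang 23.7 q6 -0.54 F [-1.1  0.3  2.6] M [-0.03  0.06  0.03] g 0.01
shift [ 0.04  0.04 -0.  ] turn -0.0044708057493379385
```

>>> arm_command(plan="0.7 0 0.4 0 0; 0.7 0 0.8 0 0; 0.7 0 1.2 0 0; 0.7 0 1.6 0 0; 0.7 0 2 0 0")

```text
time: 23.68
ee_pos: [0.6326, -0.0504, 0.1149]
tcp_rot: [0.979, 0.206, 0.0, 0.002]
force: [-0.3, 0.1, 0.6]
grip_width: 0.0097
```

```bash
python3 -c "
from h import *
to([.625,-.032,.115],24)"
```

```text
t 23.68 ee [ 0.6326 -0.0504  0.1149] ang 23.7 q6 -0.57 F [-0.3  0.1  0.6] M [0.17 0.18 0.02] g 0.0097
shift [ 0.04 -1.99 -0.01] turn -0.004510217464985409
```

>>> arm_command(plan="0.7 0 1.5 0 0; 0.7 0 3 0 0; 0.7 0 5 0 0; 0.7 0 7 0 0; 0.7 0 9 0 0")

```text
time: 24.3
ee_pos: [0.6693, -0.1346, 0.1152]
tcp_rot: [0.979, 0.205, 0.0, 0.002]
force: [0.5, 0.6, -1.4]
grip_width: 0.0099
```

```bash
python3 -c "
from h import *
to([.625,-.032,.115],24)
V=np.load('top0.npz')['W'];S=V.reshape(-1,3)
# tray corners & box angle
q=V[160:245,362:435].reshape(-1,3);f=q[(q[:,2]<.012)&(q[:,2]>0)];q=q[(q[:,2]>.015)&(q[:,2]<.03)]
r_=cv2.minAreaRect((q[:,:2]*1000).astype(np.float32));print(cv2.boxPoints(r_).round(0).tolist())
im=cam('scene');cv2.imwrite('pics/s5.png',im['pixels'][120:340,150:450])"
```

```text
t 24.3 ee [ 0.6693 -0.1346  0.1152] ang 23.7 q6 -0.68 F [ 0.5  0.6 -1.4] M [-0.11 -0.01 -0.01] g 0.0099
shift [  0.07 -11.17  -0.04] turn -0.00508641711203857
[[377.0, -224.0], [401.0, -374.0], [610.0, -342.0], [587.0, -192.0]]
```

View pics/s5.png

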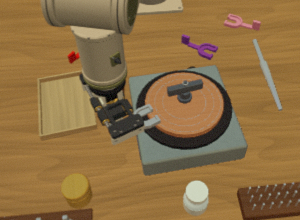

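The view shows the washer clear of the nut and held flat, at about (145,118), with the bar in place. I lift it and carry it to the tray, with +x turned to −171° along the tray's length and the grip at (0.447,−0.290).

>>> arm_command(plan="0.7 0 0.5 -3 0; 0.7 0 1 -7 0; 0.7 -2 2 -8 0.1; 0.7 -5 3.5 -8 0.25; 0.7 -9 5.3 -8 0.4")

```text
time: 24.98
ee_pos: [0.6083, -0.2217, 0.1959]
tcp_rot: [1.0, 0.004, 0.001, 0.003]
force: [0.6, -0.2, -1.0]
grip_width: 0.0096
```

```bash
python3 -c "
from h import *
to([.447,-.29,.195],-81.3)"
```

```text
t 24.98 ee [ 0.6083 -0.2217  0.1959] ang 0.5 q6 -0.43 F [ 0.6 -0.2 -1. ] M [-0.14  0.03 -0.06] g 0.0096
shift [-16.19   6.69   0.09] turn 1.4277003175146623
```

>>> arm_command(plan="0.7 -3 1.5 0 0.17; 0.7 -6.5 3 0 0.34; 0.7 -10 4.5 0 0.51; 0.7 -13 6 0 0.68; 0.7 -16.2 6.7 0 0.85")

```text
time: 25.6
ee_pos: [0.4459, -0.291, 0.196]
tcp_rot: [0.912, -0.411, 0.003, 0.002]
force: [1.0, -0.4, -0.8]
grip_width: 0.0095
```

>>> arm_command(plan="0.7 0 0 0 0.15; 0.7 0 0 0 0.3; 0.7 0 0 0 0.45; 0.7 0 0 0 0.58; 0.7 0 0 0 0.58")

```text
time: 26.22
ee_pos: [0.4459, -0.2912, 0.1961]
tcp_rot: [0.756, -0.654, 0.003, 0.001]
force: [-0.7, 0.4, -1.4]
grip_width: 0.0099
```

```bash
python3 -c "
from h import *
to([.447,-.29,.025],-81.3)
im=cam('scene');c1=cv2.resize(im['pixels'][130:290,140:300],(400,400));W=cloud(im)
im=cam('top');c2=cv2.resize(im['pixels'][150:250,350:450],(400,400));cv2.imwrite('pics/s6.png',np.hstack([c1,c2]))
V=W.reshape(-1,3);P=V[(V[:,2]>.13)&(V[:,2]<.215)&(np.abs(V[:,0]-.526)<.035)&(np.abs(V[:,1]+.278)<.04)]
print(len(P),P.mean(0) if len(P) else '')
if len(P)>20:
  A=np.c_[P[:,:2]-P[:,:2].mean(0),np.ones(len(P))];print(np.linalg.lstsq(A,P[:,2],rcond=None)[0])"
```

```text
t 26.23 ee [ 0.4459 -0.2912  0.1961] ang -81.8 q6 0.75 F [-0.7  0.4 -1.4] M [-0.01  0.24  0.02] g 0.0099
shift [-0.22 -0.1  17.11] turn -0.007966357476158939
364 [ 0.52494771 -0.28168549  0.18844205]
[-0.01037633 -0.00802448  0.18844205]
```

View pics/s6.png

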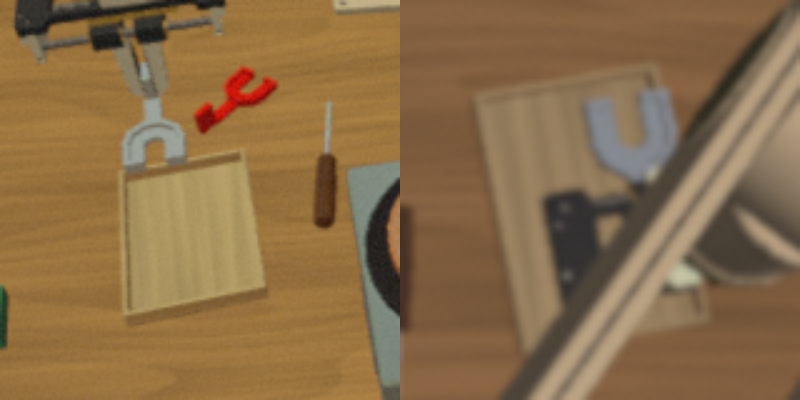

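The washer hangs level (slope under 1°) over the tray and lines up with it. I lower it.

>>> arm_command(plan="0.7 -0.1 -0.1 4 0; 0.7 -0.2 -0.1 8 0; 0.7 -0.2 -0.1 12 0; 0.7 -0.2 -0.1 15 0; 0.7 -0.2 -0.1 16 0")

```text
time: 26.95
ee_pos: [0.4457, -0.289, 0.0339]
tcp_rot: [0.758, -0.653, 0.001, 0.002]
force: [0.0, 0.3, -0.5]
grip_width: 0.0099
```

>>> arm_command(plan="0.7 0 0 0.3 0; 0.7 0 0 0.6 0; 0.7 0 0 0.9 0; 0.7 0 0 1.2 0; 0.7 0 0 1.4 0")

```text
time: 27.58
ee_pos: [0.4458, -0.2891, 0.0199]
tcp_rot: [0.758, -0.653, 0.001, 0.002]
force: [-0.2, 0.0, 3.1]
grip_width: 0.0101
```

```bash
python3 -c "
from h import *
to([.447,-.29,.02],-81.3)"
```

```text
t 27.57 ee [ 0.4458 -0.2891  0.0199] ang -81.5 q6 0.75 F [-0.2  0.   3.1] M [-0.03  0.19  0.02] g 0.0101
shift [ 0.1  -0.11 -0.01] turn -0.00361894779550785
```

Touchdown (3 N). I release slowly and rise.

>>> arm_command(plan="1.4 0 0 0 0; 2 0 0 0 0; 3 0 0 0 0; 3 0 0 0 0; 3 0 0 -2 0")

```text
time: 28.2
ee_pos: [0.4444, -0.288, 0.0385]
tcp_rot: [0.758, -0.653, -0.0, 0.002]
force: [0.2, 0.2, -0.3]
grip_width: 0.0301
```

>>> arm_command(plan="3 0 0 -5 0; 3 0 0 -10 0; 3 0 0 -15 0; 3 0 5 -18 0; 3 0 8 -18 0")

```text
time: 28.82
ee_pos: [0.3658, -0.3008, 0.2222]
tcp_rot: [0.758, -0.653, 0.002, 0.002]
force: [-0.2, 0.2, -1.1]
grip_width: 0.0303
```

```bash
python3 -c "
from h import *
to([.447,-.29,.2],-81.3)
for n in('scene','top'):
  im=cam(n);W=cloud(im)
  if n=='scene': c1=cv2.resize(im['pixels'][130:340,100:400],(560,392))
  else: c2=cv2.resize(im['pixels'][140:250,355:425],(240,392),interpolation=3)
  V=W.reshape(-1,3);a=np.radians(8.7);d=V[:,:2]-[.494,-.283];x=d@[np.cos(a),np.sin(a)];y=d@[-np.sin(a),np.cos(a)]
  P=im['pixels'].reshape(-1,3).astype(int);m=(abs(x)<.098)&(abs(y)<.067)&(P[:,0]>P[:,2]-12)&(V[:,2]>0.004)&(V[:,2]<.06)
  print(n,m.sum(),'x',np.percentile(x[m],[0,5,95,100]).round(3),'y',np.percentile(y[m],[0,5,95,100]).round(3),'z',np.percentile(V[m,2],[5,50,95]).round(3))
  R=np.hypot(V[:,0]-.5933,V[:,1]-.0412);q=V[(R<.045)&(V[:,2]>.155)&(V[:,2]<.17),2];l=V[(R<.09)&(R>.05)&(abs(V[:,2]-.1)<.004),2]
  print('bar',len(q),np.median(q)-np.median(l)+.1)
cv2.imwrite('pics/s7.png',np.hstack([c1,c2]))"
```

```text
t 28.82 ee [ 0.3658 -0.3008  0.2222] ang -81.5 q6 0.63 F [-0.2  0.2 -1.1] M [-0.09  0.12  0.03] g 0.0303
shift [ 0.12 -8.19  2.23] turn -0.003366381457532683
scene 256 x [-0.057 -0.036  0.054  0.057] y [-0.026 -0.024  0.025  0.029] z [0.008 0.012 0.029]
bar 234 0.16436279818119126
top 279 x [-0.061 -0.049  0.051  0.055] y [-0.028 -0.022  0.028  0.031] z [0.007 0.014 0.039]
bar 170 0.16473063581534264
```

View pics/s7.png

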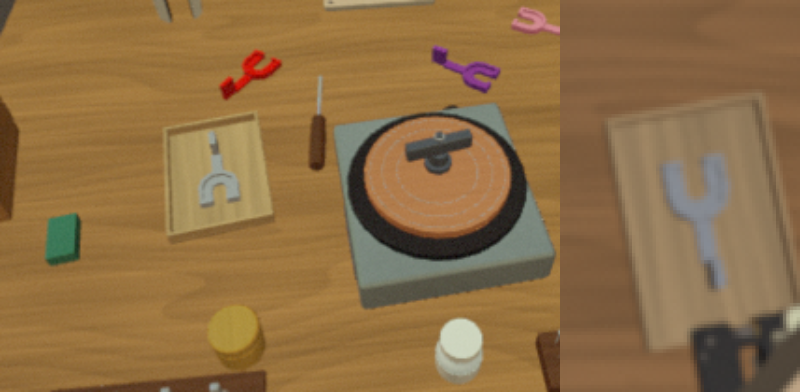

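```bash
python3 -c "
from h import *
for n in('top','scene'):
  V=cloud(cam(n)).reshape(-1,3);d=V[:,:2]-[.5925,.041];R=np.hypot(*d.T)
  q=V[(R<.05)&(V[:,2]>.155)&(V[:,2]<.17)];m=q[:,:2].mean(0);_,_,v=np.linalg.svd(q[:,:2]-m,full_matrices=False);a=np.arctan2(v[0,1],v[0,0])
  s=d@[np.cos(a),np.sin(a)];t=d@[-np.sin(a),np.cos(a)]
  z=V[(abs(s)<.042)&(abs(s)>.012)&(abs(t)<.006)&(V[:,2]>.145),2];l=V[(R<.09)&(R>.045)&(abs(V[:,2]-.1)<.004),2]
  print(n,np.degrees(a),len(z),np.median(z)-np.median(l)+.1)"
```

```text
top -78.467824932343 91 0.16554703086104863
scene 100.98730334324667 90 0.1651972253395146
```

```bash
python3 -c "
from bench import job
print(job.hand_in())"
```

```text
the job is handed in; nothing more can be done
None
```

The job is done and handed in at about 29 s of the 72 s allowed; no verdict was reported.

- **Nut:** I pinched the bar and turned it clockwise about 4.1 rad, regripping once. The torque then rose from a steady 0.25 to 0.52 N m, which I took as the retaining ring, so I eased off and let go. The wrist torque readings, taken at the end of each move, never passed 0.52 N m, below the 0.8 N m at which the lock jumps.
- **Washer:** I slid it out by its tab along its own +x, carried it over and set it down flat in the tray.

**Last checks:**
- **Bar height:** the two cameras put the bar's top at 165.5 and 165.2 mm. The expected value at the ring is 165.3 mm.
- **Washer position:** it lies roughly central in the tray, inside the walls on every side.
- **Bystanders:** in the last picture the ones in view, all but the hammer and the ring mandrel, look where they were. I judged this by eye and did not measure it.
- **Robot:** the gripper is clear of everything, with about 1 N on the tool, which is sensor noise.

**What went wrong or disagreed:**
- My first pinch was too low. The tips caught on the nut below the bar with about 11 N, so I opened and gripped higher.
- The bar's final angle differed by a few degrees between the cameras (about 101°) and the arm (about 93° before the spindle sprang back). I did not resolve the difference.

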